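Aim the torch down the bore

TASK

Draw the torch out of the holder, tip it to the slant of the bored sleeve in the tilting vise, and aim it straight down the bore for inspection: lens towards the bore, in line with it and centred, about 6 cm off the mouth. Do not touch the sleeve or its vise, and leave everything else as it is. Finish while still holding the torch there, steady in the gripper.

Things in the scene. Friction and masses are not known exactly. Their poses are not given: they have to be found in the camera images.
- torch: black torch 150 mm long, 0.1 to 0.2 kg: head 36 mm in diameter for the first 30 mm, taper to 42 mm, then a plain round body 26 mm in diameter to 140 mm, and a tail cap 25 mm wide with a rubber switch. It starts upright in one of the holder's three wells, lens down. Origin: centre of the lens; z runs along its axis from lens to tail; it is round, so x and y mean nothing
- torch_tail (a point): centre of the torch's tail end, 150 mm from the lens
- stand: fixed holder 80 x 250 x 62 mm on one side of the bench (the vise is on the other; sides vary): dark floor plate 12 mm thick, plywood top plate from 50 to 62 mm high with three wells 40 mm in diameter at y = -85, 0, +85 mm. Torch, oiler and gauge stand on the floor plate, one in each well, in any order. Origin: centre of the underside; z up, y along the row
- vise: fixed blue tilting vise: base plate 120 x 150 x 18 mm, two cheeks 102 mm apart inside, up to 128 mm high, pivot along its y, 100 mm above the bench. It carries the sleeve. Origin: on the bench, 70 mm in front of the middle of the plate's front edge; x runs from front to back (pivot at x = 130 mm), z up; the front faces roughly towards the robot
- cradle (a joint): tilt of the sleeve in the vise: 0 means the bore points straight up, growing as the mouth leans to the vise's front (-x of the vise); radians. The pivot is stiff (4 N m) and is set between 0.65 and 0.9 at the start
- bore_mouth (a point): centre of the sleeve's upper open end. Its z axis points out of the bore along the bore's axis, its y along the pivot. The steel sleeve is 100 mm long, 64 mm outside diameter, 46 mm bore, open at both ends, its middle on the pivot
- oiler: white plastic oil bottle 35 mm in diameter with a thin cone nozzle, 135 mm tall, upright in a well; bystander. Origin: centre of the underside
- gauge: steel plug gauge, 35 mm lower plug, 14 mm handle, 33 mm upper plug, 125 mm tall, upright in a well; bystander. Origin: centre of the underside
- bearing: steel ring 44 mm in diameter, 14 mm high, flat on the bench between holder and vise; bystander. Origin: centre of the underside
- wrench: steel wrench 170 mm long, flat on the bench on the robot's side; bystander. Origin: underside at its middle
- bush: brass flanged bush, 56 mm in diameter, 40 mm tall, on the bench on the robot's left; bystander. Origin: centre of the underside
- driver: screwdriver 190 mm long with a black handle, flat on the bench at the far left; bystander. Origin: underside at its middle
- jar: grey jar 66 mm in diameter, 80 mm tall, on the bench at the far right; bystander. Origin: centre of the underside
- tape: paper roll (ring) 90 mm in diameter, 24 mm high, flat on the bench beyond holder and vise; bystander. Origin: centre of the underside

How it is judged:
On the way:
1. the torch is drawn up clear of the holder, its lens above the top plate (z of torch in the frame of stand above 0.07 m and contact force between torch and the fingers above 0.5 N), for 0.2 s.
At the end, for the whole second after the job is handed in: The gripper holds the torch still and raised, carried by the fingers alone: its axis within 0.2 rad of the bore's axis, lens facing the mouth, lens centre 20 to 110 mm out from the mouth and within 15 mm of the bore's axis in each direction across it, lens more than 130 mm above the bench (angle between the z axis of torch and the z axis of bore_mouth, either way round below 0.2 rad and z of torch in the frame of bore_mouth between 0.02 and 0.11 m and z of torch_tail in the frame of bore_mouth above 0.15 m and x of torch in the frame of bore_mouth between -0.015 and 0.015 m and y of torch in the frame of bore_mouth between -0.015 and 0.015 m and height (world z) of torch above 0.13 m and contact force between torch and the fingers above 1 N and contact force between torch and stand below 0.1 N and contact force between torch and vise below 0.1 N and linear speed of torch below 0.03 m/s and angular speed of torch below 0.2 rad/s); the arm keeps its last pose, push and grip.
It fails at once if the sleeve or its vise is touched (more than 2 N) or moved (contact force between vise and torch above 2 N or contact force between vise and the arm above 2 N or contact force between vise and the fingers above 2 N or distance of bore_mouth from where it was at the start of the episode above 0.01 m).
It fails at once if another thing is moved by more than 30 mm (distance of any of oiler, gauge, bearing, wrench, bush, driver, jar, tape from where it was at the start of the episode above 0.03 m).
It also fails if it takes over 32 s, if anything falls off the work surface, if the arm or the gripper's body presses on something with over 40 N, if the wrist force passes 120 N, or if a joint passes its speed limit or range.

ROBOT

A 6-joint arm with a two-finger parallel gripper is mounted at the origin on the work surface. World frame = base frame: x ahead of the robot, y to its left, z up, the work surface at z = 0. Lengths are in m, angles in rad, forces in N, time in s.
With the tool pointing down it reaches from about 0.375 to 0.975 m from the base axis. Payload 3.8 kg.
Tool frame: the origin (TCP) lies at the very end of the fingers, on their centre line; the grasp point (between the pads) lies 19 mm behind it; z points along the fingers, y is the line along which they close (so a half turn about z gives the same grasp; the last joint's range is limited). The gripper opens to 85 mm and grips with 20 to 120 N. Pads are 22 mm wide; open, the fingers measure 114 mm over their backs; the gripper's body (76 mm by 85 mm) begins 54 mm behind the grasp point. The pads swing forward as they close: fully open they stand 13 mm farther back than shut.
Start: joints at [-1.219, 0.264, 1.604, -0, 1.274, -0.037], TCP at [0.256, -0.625, 0.21] pointing down, gripper open.
Joint ranges: [-2.63, 2.63], [-0.94, 2.18], [0.31, 2.57], [-1.31, 4.45], [0, 2.66], [-2.55, 2.55]. Speed limits (rad/s): [2.57, 2.57, 3.14, 3.14, 3.14, 3.14].

INTERFACE

Orientations are given as a rotation vector (axis times angle).
In Python, from workcell import monitor, viewer, job gives the robot as it stands. The module is installed in compiled form; this text tells all that it offers.
- The arm moves only by the tool step_arm, never from a script. Its argument "series" is one flat list of numbers, 4 for each row, row after row: the shift along the tool's x, y, z in m, then the turn about the tool's z in rad. A call has 1 to 8 rows; each row is the pose to reach, as a shift and turn from the pose commanded when the call began, along the tool's axes at that moment; what a row does not reach only later rows make up. A row lasts 1/8 s, in which the tool goes at most 62.5 mm and 10.7 degrees, less where a joint would pass 70% of its speed; a pose out of reach is approached as far as the arm can. A call with a gripper value outside its range is refused whole. "gripper" is the opening, from 0 (shut) to 1 (fully open), set as the call begins (left out, the last holds). The fingers move at their own pace and stop on an object; "newtons" is the grip in N (left out, the last holds). Time passes only in rows, so rows that repeat a pose let the fingers close. It gives the time, the measured TCP pose, the force, the opening and the grip force at its end, in the units of the state.
- monitor.read_state(): the state, without advancing time (a new reading comes with each control period).
- viewer.read_camera(name): name is "scene" or "top" or "wrist"; returns a dict with "image" (400x640x3 uint8, red, green, blue), "intrinsics" (3x3 intrinsics, pixels), "T" (4x4, takes a point from camera to world coordinates); the wrist camera has in their place "hand_eye" (4x4, takes a point from camera to tool coordinates, whose origin is the TCP and whose axes are the flange's). Camera axes: x right, y up, looking along -z (the intrinsics and any distortion apply to the point x, -y, -z); pixel columns grow to the right and rows downward; lengths in m; the calibration is good to about 2 mm. A picture is of the moment at which its call begins: read the wrist's pose just before it. There is no depth.
- job.finish_job(): hands the job in; it is judged then, once.
Trained networks look in a picture, given as the dict that the camera call returned (one of the last four; its "shot" number tells which), for a name from the list of things; names that differ only in an ending like _2 or _b are one class to them, and where a whole thing is asked for, a point or a joint stands for the part that bears it (a point fixed in the world has none). Each returns a list of dicts, best first, with "score" (0 to 1); they miss things now and then, are a little off and sometimes report something else, mostly with a low value. They report only what shows in the picture. A call takes as long as a camera call.
- viewer.boxes_of(picture, label): "extent" ([centre column, centre row, width, height] in pixels, round what is visible of it).
- viewer.spot_point(picture, label): "point" ([column, row] in pixels: a listed point, or the origin of a listed thing).
The state is a dict: "time": time; "q": joint angles; "joint_vel": joint speeds; "joint_torque": joint torques, N m; "tool_pos": TCP position; "tcp_rot": TCP orientation; "wrist_force": force on the tool from outside, world axes, zero at the start; "torque": the same for the moment, N m; "width": opening from 0.0 (shut) to 1.0 (fully open); "grip_force": force on a finger pad.
Only numpy, scipy, OpenCV 4.12 (cv2) and the standard library are available. Lean on these libraries where they do the work, as an engineer would, in place of code of your own. Each camera call takes 0.05 s, during which the arm holds its last target. There are 200 camera calls.

## Working session

There is one attempt and no reset: what is moved stays moved. The work goes in short steps, Python scripts to look and compute and a tool call to move; the robot and the scene stay as the last step left them, time stands still between calls to the robot, and variables do not carry over. Pictures are saved under pics/ and viewed, at most 10 in all, crops included, and the job is handed in when it is done.

Besides the shell and the picture viewer there is one more tool, called after ">>>" by a JSON object that holds its "fn" and its "kwargs". step_arm: Moves the arm, as the interface text tells. Its arguments: {"type":"object","properties":{"series":{"type":"array"},"gripper":{"type":"number"},"newtons":{"type":"number"}},"required":["series"]}

```bash
mkdir -p pics; cat > h.py <<'E'
import numpy as np, cv2
from scipy.spatial.transform import Rotation as R
from workcell import monitor, viewer, job
def ray(p,pix):
    K=np.array(p["intrinsics"]); T=np.array(p["T"])
    d=np.linalg.inv(K)@[pix[0],pix[1],1.]; d=T[:3,:3]@(d*[1,-1,-1]); return T[:3,3],d/np.linalg.norm(d)
def onz(p,pix,z):
    o,d=ray(p,pix); return o+d*(z-o[2])/d[2]
def proj(p,X):
    K=np.array(p["intrinsics"]); T=np.array(p["T"])
    c=(np.asarray(X)-T[:3,3])@T[:3,:3]; c=c*[1,-1,-1]; u=c@K.T; return u[...,:2]/u[...,2:]
def tri(rs):
    A=sum(np.eye(3)-np.outer(d,d) for o,d in rs); b=sum((np.eye(3)-np.outer(d,d))@o for o,d in rs); return np.linalg.solve(A,b)
E
python3 - <<'E'
from h import *
np.set_printoptions(precision=3,suppress=True)
s=monitor.read_state(); print(s["time"],R.from_rotvec(s["tcp_rot"]).as_matrix())
P={}
for c in("scene","top"):
    p=P[c]=viewer.read_camera(c); cv2.imwrite(f"pics/{c}0.png",p["image"][:,:,::-1]); print(c,p.keys(),np.array(p["T"]))
for l in("torch","torch_tail","stand","vise","bore_mouth","oiler","gauge","bearing","tape","jar","bush"):
    r=[]
    for c in P:
        q=viewer.spot_point(P[c],l)[:2]; print(l,c,[(np.round(a["point"],1).tolist(),round(a["score"],2)) for a in q])
        if q and q[0]["score"]>.3: r.append(ray(P[c],q[0]["point"]))
    if len(r)==2: print("   ",tri(r))
E
```

```text
0.0 [[ 0.925  0.379 -0.001]
 [ 0.379 -0.925  0.002]
 [ 0.    -0.002 -1.   ]]
scene dict_keys(['image', 'intrinsics', 'T', 'shot']) [[ 0.302 -0.542  0.784  1.456]
 [ 0.953  0.172 -0.248 -0.295]
 [-0.001  0.823  0.569  0.808]
 [ 0.     0.     0.     1.   ]]
top dict_keys(['image', 'intrinsics', 'T', 'shot']) [[ 0.018  0.982 -0.188  0.308]
 [-1.     0.021  0.013  0.018]
 [ 0.016  0.188  0.982  1.42 ]
 [ 0.     0.     0.     1.   ]]
torch scene [([376.0, 239.6], 0.82)]
torch top [([285.2, 191.6], 0.55)]
    [0.598 0.147 0.029]
torch_tail scene [([380.9, 199.3], 0.6)]
torch_tail top [([285.2, 187.8], 0.63)]
    [0.588 0.145 0.152]
stand scene [([403.2, 242.0], 0.91)]
stand top [([266.7, 193.6], 0.96)]
    [0.598 0.222 0.   ]
vise scene [([232.2, 254.9], 0.4)]
vise top [([239.0, 194.2], 0.75)]
    [0.583 0.019 0.136]
bore_mouth scene [([232.9, 255.1], 0.93)]
bore_mouth top []
oiler scene [([433.6, 233.7], 0.84), ([405.5, 240.3], 0.27)]
oiler top [([241.0, 193.6], 0.53)]
    [0.596 0.314 0.006]
gauge scene [([407.2, 239.6], 0.57)]
gauge top [([263.0, 192.7], 0.67)]
    [0.6   0.234 0.007]
bearing scene [([326.1, 248.2], 0.55)]
bearing top [([329.4, 206.3], 0.59)]
    [0.559 0.006 0.002]
tape scene [([338.8, 287.5], 0.68)]
tape top [([333.2, 165.7], 0.86)]
    [ 0.707 -0.008 -0.   ]
jar scene [([155.8, 263.7], 0.95)]
jar top [([454.8, 227.6], 0.78), ([211.5, 224.8], 0.28)]
    [ 0.491 -0.433  0.008]
bush scene [([377.6, 197.7], 0.69)]
bush top [([259.0, 257.7], 0.7), ([239.4, 193.6], 0.62)]
    [ 0.375  0.241 -0.   ]
```

View pics/scene0.png

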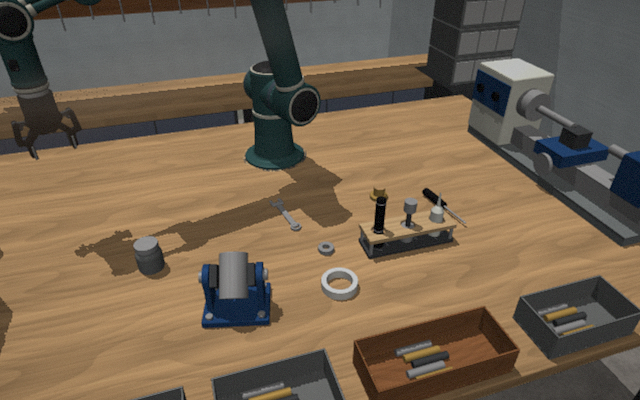

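View pics/top0.png

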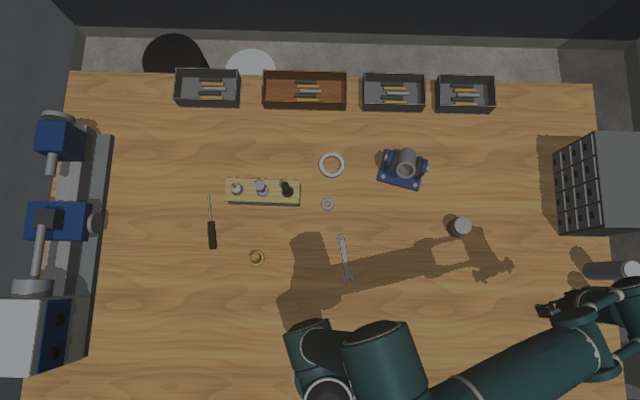

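```bash
python3 - <<'E'
import cv2,numpy as np
a=cv2.imread("pics/top0.png");b=cv2.imread("pics/scene0.png")
f=lambda i,x,y:cv2.resize(i[y:y+60,x:x+80],None,fx=5,fy=5,interpolation=cv2.INTER_CUBIC)
g=lambda i,x,y:cv2.resize(i[y:y+90,x:x+120],(400,300),interpolation=cv2.INTER_CUBIC)
cv2.imwrite("pics/c0.png",np.vstack([np.hstack([f(a,365,140),g(b,180,240)]),np.hstack([f(a,222,165),g(b,345,170)])]))
E
```

```text
(no output)
```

View pics/c0.png

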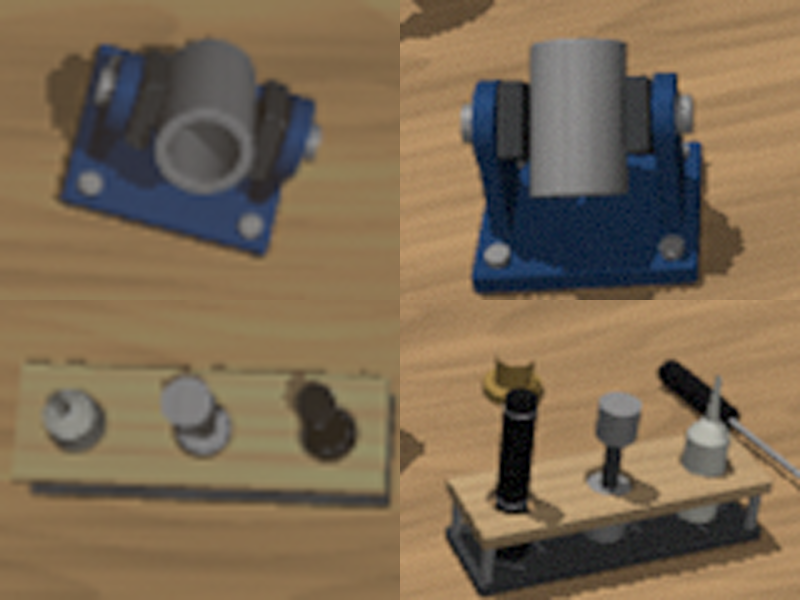

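```bash
cat > fit.py <<'E'
from h import *
from scipy.optimize import least_squares
np.set_printoptions(precision=3,suppress=True)
def vpts(v):
    x,y,w,t=v; c,s=np.cos(w),np.sin(w)
    W=lambda a:np.array([x+c*a[0]-s*a[1],y+s*a[0]+c*a[1],a[2]])
    ax=np.array([-np.sin(t),0,np.cos(t)]); pv=np.array([.13,0,.1])
    return W, pv, ax
def mouth(v):
    W,pv,ax=vpts(v); m=W(pv+.05*ax); return m, W(pv+1.05*ax)-m
E
python3 - <<'E'
from fit import *
T=viewer.read_camera("top");S=viewer.read_camera("scene")
t=lambda x,y:(365+x/5,140+y/5)
s=lambda x,y:(180+x*.3,240+y*.3)
FL,FR,BL,BR=[.07,.075,.018],[.07,-.075,.018],[.19,.075,.018],[.19,-.075,.018]
def res(v,full=False):
    W,pv,ax=vpts(v)
    L=[(T,FL,t(60,200)),(T,FR,t(264,250)),(T,BL,t(98,45)),(T,pv+.05*ax,t(204,150)),(S,pv+.05*ax,(233,254)),
       (S,BL,s(298,269)),(S,BR,s(75,277)),(S,pv-.05*ax+.032*np.array([ax[2],0,-ax[0]]),s(177,194))]
    r=np.array([proj(p,W(np.array(a)))-q for p,a,q in L]); return r if full else r.ravel()
f=least_squares(res,[.5,-.2,-.2,.78]);print(f.x);print(res(f.x,True)); print(mouth(f.x))
p=viewer.spot_point(T,"bore_mouth");print(p[:1]);print(proj(T,mouth(f.x)[0]))
W,pv,ax=vpts(f.x)
# stand from corners: top crop offset 222,165
g=lambda x,y:onz(T,(222+x/5,165+y/5),.062)
C=[g(15,62),g(386,75),g(388,205-12),g(10,180)];print(C,np.mean(C,0)); 
h=lambda x,y:onz(S,(345+x*.3,170+y*.3),.062)
print([h(48,187),h(97,231),h(370,186)])
print("tail top/scene",onz(T,(222+316/5,165+98/5),.162),onz(S,(345+120*.3,170+95*.3),.162))
E
```

```text
[ 0.569 -0.221 -0.228  0.825]
[[-0.271 -0.424]
 [ 0.51  -0.124]
 [-0.401 -1.051]
 [-0.42  -0.073]
 [ 0.491 -1.156]
 [ 0.617 -1.167]
 [-1.098  0.676]
 [-0.659  0.104]]
(array([ 0.659, -0.242,  0.134]), array([-0.715,  0.166,  0.679]))
[{'point': [404.3, 171.9], 'score': 0.61}]
[405.38  169.927]
[array([0.639, 0.358, 0.062]), array([0.635, 0.106, 0.062]), array([0.554, 0.102, 0.062]), array([0.557, 0.356, 0.062])] [0.596 0.231 0.062]
[array([0.568, 0.101, 0.062]), array([0.631, 0.116, 0.062]), array([0.645, 0.347, 0.062])]
tail top/scene [0.596 0.143 0.162] [0.598 0.142 0.162]
```

>>> {"fn": "step_arm", "kwargs": {"series": [0.03, -0.03, -0.04, 0.05, 0.07, -0.06, -0.07, 0.1, 0.11, -0.1, -0.1, 0.15, 0.15, -0.13, -0.13, 0.2, 0.2, -0.17, -0.15, 0.25, 0.24, -0.21, -0.17, 0.3, 0.28, -0.25, -0.19, 0.35, 0.325, -0.283, -0.19, 0.39], "gripper": 0.6}}

```text
time: 2.35
tool_pos: [0.4504, -0.2381, 0.403]
tcp_rot: [3.139, -0.004, 0.007]
wrist_force: [1.2, -0.7, 0.5]
width: 0.602
grip_force: 0.0
```

```bash
python3 - <<'E'
from fit import *
s=monitor.read_state(); p=viewer.read_camera("wrist"); 
M=np.eye(4);M[:3,:3]=R.from_rotvec(s["tcp_rot"]).as_matrix();M[:3,3]=s["tool_pos"]
p["T"]=M@np.array(p["hand_eye"]); print(s["time"],s["q"],M,p["T"])
m,a=mouth([0.569,-0.221,-0.228,0.825]); print(proj(p,m),viewer.spot_point(p,"bore_mouth")[:2])
cv2.imwrite("pics/w1.png",p["image"][:,:,::-1])
E
```

```text
2.35 [-0.535 -0.116  1.664 -0.     1.588  1.038] [[ 1.    -0.003  0.005  0.45 ]
 [-0.003 -1.    -0.003 -0.238]
 [ 0.005  0.003 -1.     0.403]
 [ 0.     0.     0.     1.   ]] [[-0.003  0.957  0.29   0.526]
 [-1.    -0.003  0.    -0.238]
 [ 0.001 -0.29   0.957  0.567]
 [ 0.     0.     0.     1.   ]]
[323.616  11.918] []
```

View pics/w1.png

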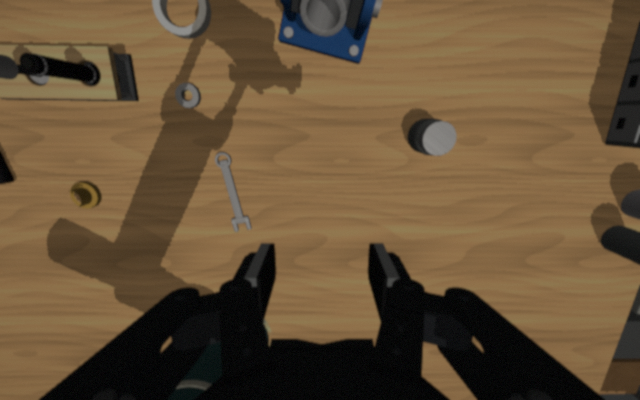

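>>> {"fn": "step_arm", "kwargs": {"series": [0.01, -0.03, 0, 0, 0.03, -0.08, 0.0, 0, 0.05, -0.135, 0.02, 0, 0.07, -0.19, 0.04, 0, 0.095, -0.245, 0.06, 0, 0.12, -0.3, 0.07, 0, 0.14, -0.35, 0.09, 0, 0.147, -0.381, 0.1, 0], "gripper": 0.6}}

```text
time: 3.45
tool_pos: [0.597, 0.1428, 0.2978]
tcp_rot: [3.141, 0.001, -0.004]
wrist_force: [-0.1, -0.4, 0.8]
width: 0.603
grip_force: 0.0
```

```bash
cat >> h.py <<'E'
def wrist(name=None):
    s=monitor.read_state(); p=viewer.read_camera("wrist")
    M=np.eye(4);M[:3,:3]=R.from_rotvec(s["tcp_rot"]).as_matrix();M[:3,3]=s["tool_pos"]
    p["T"]=M@np.array(p["hand_eye"])
    if name: cv2.imwrite(f"pics/{name}.png",p["image"][:,:,::-1])
    return s,p
E
python3 - <<'E'
from fit import *
s,p=wrist("w2"); print(s["time"],s["tool_pos"],R.from_rotvec(s["tcp_rot"]).as_matrix())
for l in("torch","torch_tail","stand"):
    print(l,viewer.spot_point(p,l)[:2])
print(proj(p,[[.597,.143,.162],[.597,.143,.012],[.637,.105,.062],[.557,.105,.062]]))
E
```

```text
3.45 [0.597 0.143 0.298] [[ 1.     0.    -0.002]
 [ 0.    -1.    -0.001]
 [-0.002  0.001 -1.   ]]
torch []
torch_tail [{'point': [319.1, 191.1], 'score': 0.75}, {'point': [266.9, 159.6], 'score': 0.55}]
stand [{'point': [266.3, 165.5], 'score': 0.56}]
[[321.308 187.767]
 [321.435 164.528]
 [348.66  142.113]
 [347.086 197.178]]
```

View pics/w2.png

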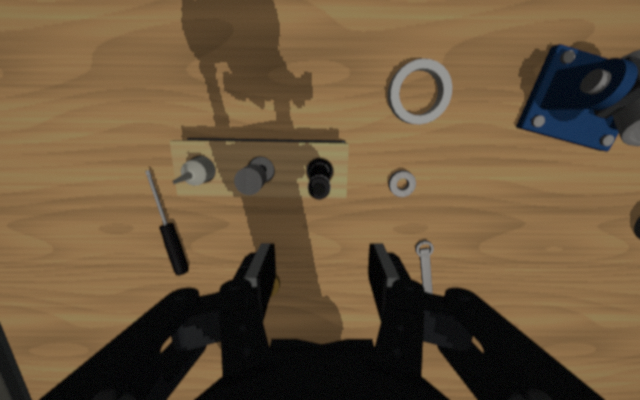

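>>> {"fn": "step_arm", "kwargs": {"series": [-0.001, -0.002, 0.04, 0, -0.001, -0.002, 0.09, 0, -0.001, -0.002, 0.13, 0, -0.001, -0.002, 0.16, 0, -0.001, -0.002, 0.183, 0, -0.001, -0.002, 0.193, 0, -0.001, -0.002, 0.193, 0], "gripper": 0.55}}

```text
time: 4.53
tool_pos: [0.5958, 0.1422, 0.107]
tcp_rot: [3.141, -0.004, -0.0]
wrist_force: [0.9, -0.4, -0.6]
width: 0.55
grip_force: 0.0
```

>>> {"fn": "step_arm", "kwargs": {"series": [0, 0, 0, 0, 0, 0, 0, 0, 0, 0, 0, 0, 0, 0, 0, 0, 0, 0, 0, 0], "gripper": 0, "newtons": 40}}

```text
time: 5.15
tool_pos: [0.5972, 0.1437, 0.1087]
tcp_rot: [-3.141, 0.001, -0.005]
wrist_force: [-0.3, 0.2, 4.6]
width: 0.289
grip_force: 39.6
```

>>> {"fn": "step_arm", "kwargs": {"series": [0, 0, -0.01, 0, 0, 0, -0.025, 0, 0, 0, -0.035, 0, 0, 0, -0.04, 0, 0, 0, -0.04, 0]}}

```text
time: 5.78
tool_pos: [0.596, 0.1433, 0.1475]
tcp_rot: [-3.141, 0.002, -0.001]
wrist_force: [0.5, -0.2, -1.6]
width: 0.29
grip_force: 41.1
```

>>> {"fn": "step_arm", "kwargs": {"series": [-0.008, 0, -0.001, 0, -0.016, 0, -0.001, 0, -0.0235, 0, -0.0015, 0, -0.034, 0, -0.0005, 0, -0.045, 0, 0.0015, 0, -0.055, 0, 0.005, 0, -0.065, 0, 0.008, 0, -0.065, 0, 0.008, 0], "newtons": 20}}

```text
time: 6.78
tool_pos: [0.5296, 0.1433, 0.1384]
tcp_rot: [3.141, -0.001, -0.002]
wrist_force: [3.1, 1.1, 0.6]
width: 0.286
grip_force: 41.1
```

```bash
python3 - <<'E'
from fit import *
p=viewer.read_camera("scene"); x=p["image"][130:280,320:480,::-1]
q=viewer.read_camera("top")["image"][130:250,200:328,::-1]
cv2.imwrite("pics/t3.png",np.hstack([cv2.resize(x,(400,375)),cv2.resize(q,(400,375))]))
print(monitor.read_state())
E
```

```text
{'time': 6.875, 'q': array([ 0.219,  0.084,  1.95 , -0.   ,  1.109,  1.79 ]), 'joint_vel': array([-0.002,  0.006, -0.006,  0.003,  0.003,  0.001]), 'joint_torque': array([ -0.528, -38.447, -32.642,  -0.365,   0.68 ,   0.065]), 'tool_pos': array([0.53 , 0.143, 0.139]), 'tcp_rot': array([ 3.141, -0.002, -0.002]), 'wrist_force': array([0.192, 0.254, 1.073]), 'torque': array([ 0.336, -0.361,  0.096]), 'grip_force': 41.07781548053026, 'width': 0.2855813514702893}
```

View pics/t3.png

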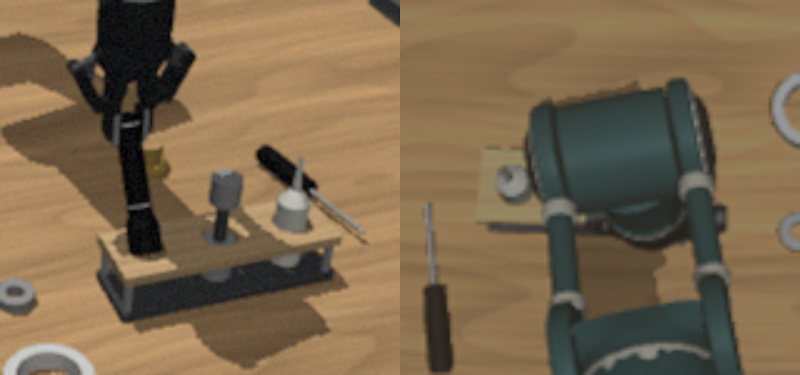

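>>> {"fn": "step_arm", "kwargs": {"series": [-0.007, 0, 0.0035, 0, -0.014, 0, 0.008, 0, -0.0185, 0, 0.011, 0, -0.022, 0, 0.0135, 0, -0.022, 0, 0.0135, 0]}}

```text
time: 7.5
tool_pos: [0.508, 0.1433, 0.1249]
tcp_rot: [3.141, -0.002, -0.002]
wrist_force: [1.2, 1.3, 2.0]
width: 0.288
grip_force: 40.1
```

>>> {"fn": "step_arm", "kwargs": {"series": [0, 0, 0, 0, 0, 0, 0, 0, 0, 0, -0.01, 0, 0, 0, -0.03, 0, 0, 0, -0.06, 0, 0, 0, -0.09, 0, 0, 0, -0.12, 0, 0, 0, -0.12, 0], "gripper": 0, "newtons": 110}}

```text
time: 8.5
tool_pos: [0.5099, 0.1437, 0.2482]
tcp_rot: [-3.141, 0.002, -0.006]
wrist_force: [-0.2, 0.6, -1.2]
width: 0.265
grip_force: 108.1
```

```bash
python3 - <<'E'
from fit import *
s,w=wrist("w4"); p=viewer.read_camera("scene"); x=p["image"][100:250,320:480,::-1]
cv2.imwrite("pics/t4.png",np.hstack([cv2.resize(x,(400,375),interpolation=2),cv2.resize(w["image"][:,:,::-1],(400,375))]))
print(s)
for c in(p,w): print(viewer.spot_point(c,"torch")[:1],viewer.spot_point(c,"torch_tail")[:1])
E
```

```text
{'time': 8.5, 'q': array([ 0.228, -0.038,  1.867,  0.   ,  1.308,  1.8  ]), 'joint_vel': array([ 0.001,  0.029,  0.061, -0.001, -0.026,  0.   ]), 'joint_torque': array([  0.018, -36.231, -38.21 ,  -0.01 ,   0.205,   0.001]), 'tool_pos': array([0.51 , 0.144, 0.248]), 'tcp_rot': array([-3.141,  0.002, -0.006]), 'wrist_force': array([-0.165,  0.553, -1.236]), 'torque': array([-0.026,  0.053,  0.08 ]), 'grip_force': 108.13385680317879, 'width': 0.2647811737449763}
[{'point': [377.8, 190.7], 'score': 0.61}] [{'point': [369.5, 137.7], 'score': 0.87}]
[{'point': [321.5, 97.6], 'score': 0.59}] [{'point': [323.3, 297.7], 'score': 0.71}]
```

View pics/t4.png

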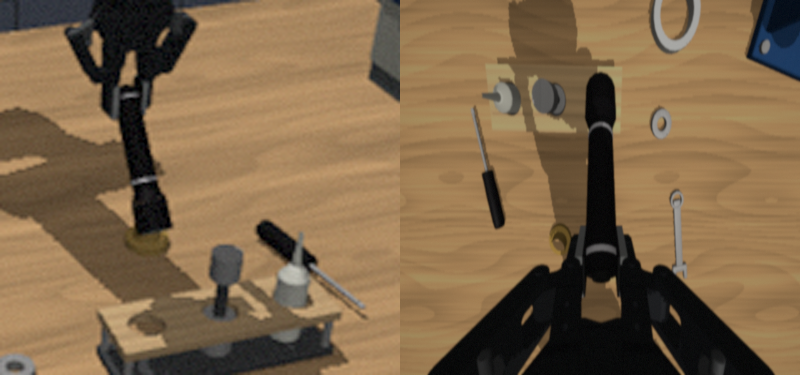

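```bash
cat > tf.py <<'E'
from fit import *
def tfit(S,Wp,tool,ps,pw):
    G=np.array(tool)+[0,0,.022]
    def res(v,full=False):
        L=v[:3];a=np.array([-np.sin(v[3]),v[4],np.cos(v[3])]);a/=np.linalg.norm(a);Tl=L+.15*a
        r=[]
        for c,P in((S,ps),(Wp,pw)):
            if P is None: continue
            r+=list((proj(c,L)-P[0])/3)+list((proj(c,Tl)-P[1])/3)
        d=G-L; off=d-a*(d@a); return np.array(r+list(off/.002))
    f=least_squares(res,[G[0]+.08,G[1],G[2]-.08,.8,0.]); 
    a=np.array([-np.sin(f.x[3]),f.x[4],np.cos(f.x[3])]);a/=np.linalg.norm(a)
    return f.x,a,(G-f.x[:3])@a,f.fun*3
E
python3 - <<'E'
from tf import *
s,w=wrist(); S=viewer.read_camera("scene"); 
x=tfit(S,w,s["tool_pos"],[(377.8,190.7),(369.5,137.7)],[(321.5,97.6),(323.3,297.7)])
for i in x: print(i)
print(s["tool_pos"],s["time"])
for nm,ps,pw in(("S",[(377.8,190.7),(369.5,137.7)],None),("W",None,[(321.5,97.6),(323.3,297.7)])):
    print(nm,*tfit(S,w,s["tool_pos"],ps,pw))
# silhouette check: predicted head/tail ends
for t in(.6,.7,.8,.9):
    a=np.array([-np.sin(t),0,np.cos(t)]);n=np.array([np.cos(t),0,np.sin(t)]);G=np.array(s["tool_pos"])+[0,0,.022];L=G-.116*a
    print(t,proj(w,[L,L+.018*n,L-.018*n,L+.15*a,L+.15*a-.0125*n,L+.04*a+.013*n])[:,1],proj(S,[L,L+.15*a]).ravel())
E
```

```text
[0.597 0.142 0.173 0.766 0.001]
[-0.694  0.001  0.72 ]
0.12816542277470808
[ 3.541  3.703 -1.59  -0.238  0.663  0.264 -0.921  0.647 -0.222  0.933
 -0.215]
[0.508 0.143 0.243] 8.8
S [0.614 0.123 0.199 1.009 0.162] [-0.836  0.16   0.525] 0.12692263967001916 [-0.123  0.021 -0.714  0.12  -0.07  -0.209 -0.047]
W [ 0.597  0.143  0.173  0.768 -0.004] [-0.694 -0.004  0.72 ] 0.12852440500763224 [-0.163  0.001 -0.656  0.004 -0.005  0.974  0.001]
0.6 [128.804 109.456 145.907 321.417 328.268 149.394] [377.703 190.628 367.781 132.379]
0.7 [117.083  97.515 134.125 323.012 327.104 142.441] [379.387 190.211 367.32  132.665]
0.8 [105.327  85.555 122.289 323.822 325.283 135.948] [381.009 189.332 366.889 133.078]
0.9 [ 93.557  73.619 110.396 323.883 322.869 130.013] [382.551 187.988 366.491 133.613]
```

View pics/w4.png

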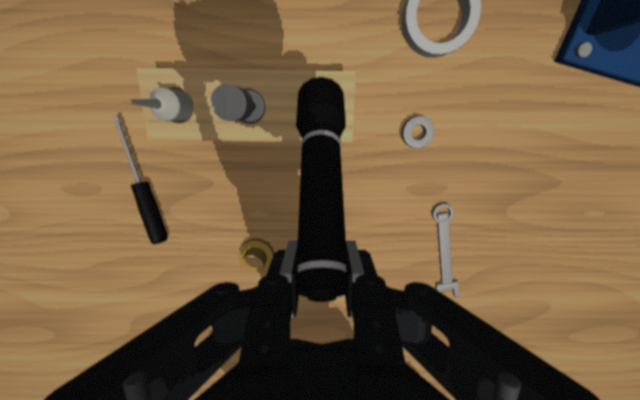

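>>> {"fn": "step_arm", "kwargs": {"series": [0, 0.015, -0.03, 0, 0.003, 0.05, -0.06, 0.03, 0.006, 0.1, -0.06, 0.07, 0.01, 0.155, -0.06, 0.11, 0.013, 0.21, -0.06, 0.15, 0.016, 0.265, -0.06, 0.19, 0.02, 0.315, -0.06, 0.225, 0.02, 0.345, -0.06, 0.225]}}

```text
time: 9.9
tool_pos: [0.528, -0.2041, 0.3045]
tcp_rot: [3.121, -0.358, -0.002]
wrist_force: [0.2, -0.5, -0.6]
width: 0.267
grip_force: 108.2
```

>>> {"fn": "step_arm", "kwargs": {"series": [0, 0.01, 0, 0, 0, 0.01, 0, 0]}}

```text
time: 10.15
tool_pos: [0.5258, -0.2113, 0.3048]
tcp_rot: [-3.121, 0.356, 0.002]
wrist_force: [-0.2, 0.6, -0.9]
width: 0.267
grip_force: 108.2
```

```bash
python3 - <<'E'
from tf import *
s,w=wrist("w5"); S=viewer.read_camera("scene"); T=viewer.read_camera("top")
print(s["time"],s["tool_pos"],R.from_rotvec(s["tcp_rot"]).as_matrix(),s["grip_force"],s["wrist_force"])
for c in(S,T,w): print([viewer.spot_point(c,l)[:1] for l in("torch","torch_tail","bore_mouth")])
m,a=mouth([0.569,-0.221,-0.228,0.825]); print("mouth px",proj(w,m),proj(S,m),proj(T,m))
c=lambda p,x,y:cv2.resize(p["image"][y:y+150,x:x+160,::-1],(400,375),interpolation=2)
cv2.imwrite("pics/t5.png",np.hstack([c(S,160,160),cv2.resize(w["image"][:300,160:480,::-1],(400,375))]))
E
```

```text
10.15 [ 0.526 -0.211  0.305] [[ 0.974 -0.225 -0.001]
 [-0.225 -0.974  0.001]
 [-0.001 -0.001 -1.   ]] 108.23978573083878 [-0.184  0.605 -0.872]
[[{'point': [228.5, 201.0], 'score': 0.57}], [{'point': [225.0, 137.9], 'score': 0.82}], [{'point': [235.6, 252.3], 'score': 0.78}]]
[[{'point': [408.3, 171.0], 'score': 0.47}], [{'point': [330.8, 165.9], 'score': 0.38}], [{'point': [405.9, 173.2], 'score': 0.82}]]
[[{'point': [260.1, 262.4], 'score': 0.71}], [{'point': [325.1, 302.4], 'score': 0.97}], [{'point': [322.2, 55.2], 'score': 0.9}]]
mouth px [321.67   55.227] [233.401 252.978] [405.458 169.817]
```

View pics/t5.png

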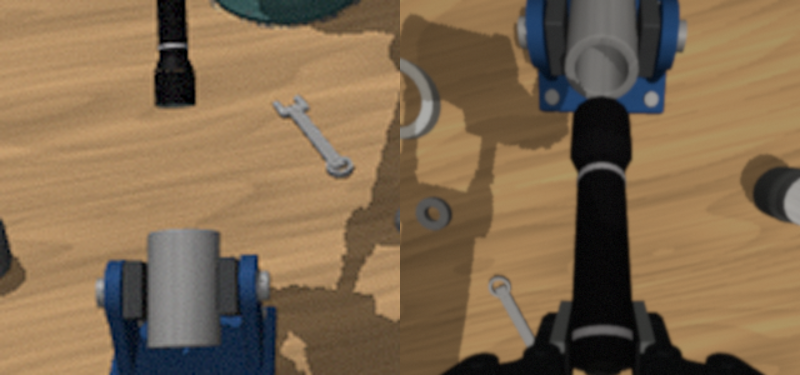

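```bash
python3 - <<'E'
from tf import *
s,w=wrist(); S=viewer.read_camera("scene")
M=R.from_rotvec(s["tcp_rot"]).as_matrix(); G=s["tool_pos"]+np.array([0,0,.022])
m,b=mouth([0.569,-0.221,-0.228,0.825])
h=np.array([M[0,0],M[1,0],0]);h/=np.linalg.norm(h)
# silhouette fit of tilt and s in wrist rows: head top 78, ring(140mm) top-side row 265ish, tail end 302
for t in(.72,.77,.82,.87):
  for sg in(.122,.128):
    a=-np.sin(t)*h+[0,0,np.cos(t)]; n=np.cos(t)*h+np.array([0,0,np.sin(t)]); L=G-sg*a
    th=np.linspace(0,6.28,60)[:,None]; lat=np.cross(a,n)
    ring=lambda z,r:L+z*a+r*(np.cos(th)*n+np.sin(th)*lat)
    rw=proj(w,ring(0,.018))[:,1]; tw=proj(w,ring(.15,.0125))[:,1]; sl=proj(S,ring(0,.018))
    r14=proj(w,L+.14*a+.013*n)[1]; r4=proj(w,L+.042*a+.013*n)[1]
    print(t,sg,"headtop %.1f ring42 %.1f ring140 %.1f tail %.1f | scene lens bottom %.1f col %.1f"%(rw.min(),r4,r14,tw.max(),sl[:,1].max(),sl[:,0].mean()), "off",np.round(L-m-.06*b,4))
E
```

```text
0.72 0.122 headtop 90.1 ring42 136.8 ring140 283.5 tail 314.8 | scene lens bottom 202.1 col 230.4 off [-0.012  0.003  0.061]
0.72 0.128 headtop 84.9 ring42 130.4 ring140 271.5 tail 303.4 | scene lens bottom 204.7 col 230.5 off [-0.009  0.002  0.057]
0.77 0.122 headtop 83.7 ring42 133.3 ring140 285.3 tail 314.0 | scene lens bottom 202.1 col 230.0 off [-0.008  0.002  0.065]
0.77 0.128 headtop 78.1 ring42 126.4 ring140 273.1 tail 302.6 | scene lens bottom 204.7 col 230.1 off [-0.004  0.001  0.061]
0.82 0.122 headtop 77.2 ring42 129.9 ring140 287.0 tail 313.0 | scene lens bottom 201.9 col 229.7 off [-0.004  0.001  0.07 ]
0.82 0.128 headtop 71.2 ring42 122.6 ring140 274.7 tail 301.7 | scene lens bottom 204.6 col 229.7 off [0.001 0.    0.066]
0.87 0.122 headtop 70.8 ring42 126.6 ring140 288.7 tail 312.0 | scene lens bottom 201.7 col 229.3 off [0.    0.    0.074]
0.87 0.128 headtop 64.3 ring42 118.9 ring140 276.2 tail 300.7 | scene lens bottom 204.3 col 229.3 off [ 0.005 -0.001  0.07 ]
```

>>> {"fn": "step_arm", "kwargs": {"series": [0.001, 0, 0.01, 0, 0.002, 0, 0.025, 0, 0.003, 0, 0.04, 0, 0.004, 0, 0.052, 0, 0.004, 0, 0.06, 0, 0.004, 0, 0.062, 0, 0.004, 0, 0.062, 0, 0.004, 0, 0.062, 0]}}

```text
time: 11.85
tool_pos: [0.5304, -0.2125, 0.2442]
tcp_rot: [3.121, -0.355, 0.002]
wrist_force: [0.0, -0.1, -1.8]
width: 0.268
grip_force: 108.2
```

```bash
python3 - <<'E'
from tf import *
s,w=wrist(); S=viewer.read_camera("scene");T=viewer.read_camera("top")
M=R.from_rotvec(s["tcp_rot"]).as_matrix(); G=s["tool_pos"]+np.array([0,0,.022])
m,b=mouth([0.569,-0.221,-0.228,0.825]); h=M[:,0]*[1,1,0]
a=-np.sin(.77)*h+[0,0,np.cos(.77)]; L=G-.128*a; print(s["time"],s["tool_pos"],"L-m along",(L-m)@b,"perp",(L-m)-b*((L-m)@b), np.arccos(a@b))
print(proj(S,[L,m]).ravel(),proj(w,[L,m]).ravel(),[viewer.spot_point(c,l)[:1] for c in(S,w) for l in("torch","bore_mouth")])
c=lambda p,x,y:cv2.resize(p["image"][y:y+150,x:x+160,::-1],(400,375),interpolation=2)
cv2.imwrite("pics/t6.png",np.hstack([c(S,160,160),cv2.resize(w["image"][:300,160:480,::-1],(400,375))]))
E
```

```text
11.85 [ 0.53  -0.212  0.244] L-m along 0.05943915933140019 perp [-0. -0.  0.] 0.05502291499279628
[232.815 226.732 233.401 252.978] [321.721  98.218 321.572  47.652] [[{'point': [228.1, 222.6], 'score': 0.82}], [{'point': [232.4, 253.2], 'score': 0.81}], [{'point': [320.1, 97.8], 'score': 0.64}], [{'point': [321.9, 49.3], 'score': 0.92}]]
```

View pics/t6.png

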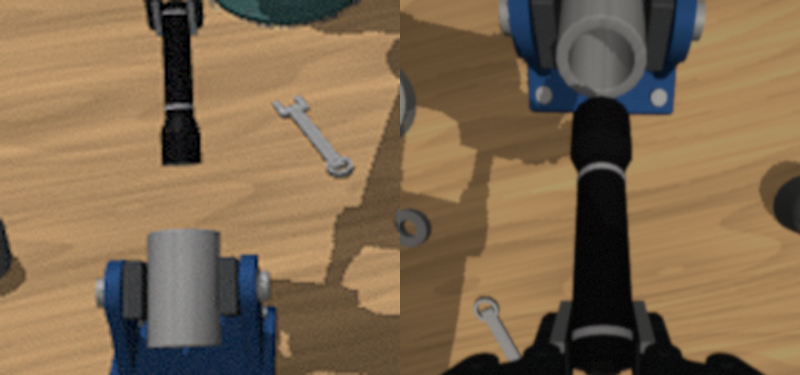

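```bash
python3 -c "
from workcell import job
print(job.finish_job())"
```

```text
the job is handed in; nothing more can be done
None
```

I drew the torch out of its well and tipped it to about 0.77 rad. It is now held steady in line with the bore, lens about 6 cm off the mouth and centred by my measurements; the job is handed in, but the hand-in call gave no verdict.

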